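Reorder for the empty stock bin

TASK

One of the three blue stock bins has run out: with the fingertips, gently press the orange button on the front of that empty bin all the way down, hold it down for about a second and let it come back up. Then gently press the green button on the white console all the way down to send the order, let go and move clear. Leave the full bins and their orange buttons, the red button, the stock and the notepad alone; nothing is to be picked up.

Things in the scene. Friction and masses are not known exactly. Their poses are not given: they have to be found in the camera images.
- bin_empty: The EMPTY blue open-topped stock bin, fixed to the counter: 160 mm (x) by 120 mm (y) by 60 mm high, walls and floor 5 mm. Origin at the centre of its underside. On its front (-x) side it carries a grey block 50 by 70 mm, 40 mm high, centred 105 mm from the origin, with an orange button on top. All three bins and the console stand side by side in any order, each turned up to 0.25 rad.
- bin_tape: An identical blue bin, same origin and sizes, holding two rolls of tape. Leave alone.
- bin_cartons: An identical blue bin, same origin and sizes, holding a cardboard carton. Leave alone.
- console: White order console, fixed to the counter: slab 120 mm (x) by 130 mm (y) by 30 mm high, origin at the centre of its underside. On top near its front (-x) edge are two buttons 64 mm apart along y: green at +y, red at -y. A yellow notepad lies on its rear half.
- reorder_empty_top (a point): Centre of the top of the orange button of the empty bin (64 mm above the counter when up; moves down with it). Round push button, 34 mm across, in a black collar 50 mm across; it moves straight down 8 mm against a spring that takes about 1.5 N to start it and 5 N to bottom it, and comes back up when let go.
- reorder_tape_top (a point): Centre of the top of the orange button of the tape bin; same size. Leave alone.
- reorder_cartons_top (a point): Centre of the top of the orange button of the carton bin; same size. Leave alone.
- send_top (a point): Centre of the top of the green send button on the console (54 mm above the counter when up; moves down with it). Round push button, 34 mm across, in a black collar 50 mm across; it moves straight down 8 mm against a spring that takes about 1.5 N to start it and 5 N to bottom it, and comes back up when let go.
- cancel_top (a point): Centre of the top of the red cancel button on the console; same size. Leave alone.
- reorder_empty (a joint): Travel of the orange button of the empty bin: 0 up, 0.008 m fully down.
- send (a joint): Travel of the green button: 0 up, 0.008 m fully down.
- reorder_tape (a joint): Travel of the orange button of the tape bin: 0 up, 0.008 m fully down.
- reorder_cartons (a joint): Travel of the orange button of the carton bin: 0 up, 0.008 m fully down.
- cancel (a joint): Travel of the red button: 0 up, 0.008 m fully down.
- roll0_center (a point): Centre of a tan roll of tape lying loose in the tape bin: 68 mm outside, 50 mm inside diameter, 45 mm high.
- roll1_center (a point): Centre of an amber roll of tape, same size, beside it in the tape bin.
- carton_center (a point): Centre of the loose cardboard carton in the carton bin: 125 by 85 by 45 mm high.
- notes_center (a point): Centre of the loose yellow notepad on the rear half of the console: 40 mm (x) by 60 mm (y) by 20 mm high.
Not all that is in view belongs to the job. Of the things that look like the console, take the one that is nearest to the robot's base at the start. Leave any turquoise look-alike of the bin_empty alone.

How it is judged:
By the outcome, as a careful person would: the job done as asked, in the order asked, and still so for the second after the job is handed in, with the robot touching nothing.
It also fails if it takes over 48 s, if anything falls off the work surface, if the arm or the gripper's body presses on something with over 40 N, if the wrist force passes 120 N, or if a joint passes its speed limit or range.

ROBOT

A 7-joint arm with a two-finger parallel gripper is mounted at the origin on the work surface. World frame = base frame: x ahead of the robot, y to its left, z up, the work surface at z = 0. Lengths are in m, angles in rad, forces in N, time in s.
With the tool pointing down it reaches from about 0.425 to 0.875 m from the base axis. Payload 4.7 kg.
Tool frame: the origin (TCP) lies midway between the tips of the shut fingers; the grasp point (between the pads) lies ctrl.grip_point_offset behind it (ctrl.grip_point_offset is the distance from the TCP to the grasp point, in m); z points along the fingers, y is the line along which they close (so a half turn about z gives the same grasp; the last joint's range is limited). The gripper opens to 87 mm and grips with 3 to 60 N. Pads are 19 mm wide; open, the fingers measure 117 mm over their backs; the gripper's body (75 mm by 190 mm) begins 51 mm behind the grasp point.
Start: joints at [0.014, 0.321, -0.07, 1.45, 0.023, 1.371, -0.057], TCP at [0.65, -0, 0.223] pointing down, gripper open.
Joint ranges: [-2.86, 2.86], [-0.3, 2.09], [-1.38, 1.24], [0.06, 2.45], [-1.56, 4.7], [0.09, 2.05], [-2.69, 2.69]. Speed limits (rad/s): [2.57, 2.57, 3.14, 3.14, 3.14, 3.14, 3.14].

INTERFACE

Orientations are given as [roll, pitch, yaw] about the fixed x, y, z axes, in that order (R = Rz(yaw) Ry(pitch) Rx(roll)).
In Python, from plant import ctrl, eyes, close_job gives the robot as it stands.
- The arm moves only by the tool send_rows, never from a script. Its argument "series" is a list of rows, each an object of numbers: "x", "y", "z": the shift along the tool's x, y, z in units of 30 mm (1.0 is 30 mm); "turn": the turn about the tool's z in units of 5 degrees (1.0 is 5 degrees). In form: [{"x": .., "y": .., "z": .., "turn": ..}, ...]. A call has 1 to 8 rows; each row is the pose to reach, as a shift and turn from the pose commanded when the call began, along the tool's axes at that moment; what a row does not reach only later rows make up. A row lasts 1/12 s, in which the tool goes at most 41.7 mm and 7.16 degrees, less where a joint would pass 70% of its speed; a pose out of reach is approached as far as the arm can. A call with a gripper value outside its range is refused whole. "hand" is the opening in per cent of the stroke, from 0 (shut) to 100 (fully open), set as the call begins (left out, the last holds). The fingers move at their own pace and stop on an object; the grip force is fixed at half the most. Time passes only in rows, so rows that repeat a pose let the fingers close. It gives the time, the measured TCP pose, the force, the opening and the grip force at its end, in the units of the state.
- ctrl.sense(): the state, without advancing time (a new reading comes with each control period).
- eyes.snapshot(name): name is "scene" or "side" or "wrist"; returns (picture, depth): 480x640x3 uint8, red, green, blue; 480x640 float32, m along the optical axis (not along the pixel's ray), 0 where there is no reading.
- eyes.camera_params(name): a dict with "fx", "fy", "cx", "cy" (pixels), "R" (3x3) and "t" (3): a world point X has camera coordinates R X + t. Camera axes: x right, y down, z forward; pixel columns grow to the right and rows downward; lengths in m; the calibration is good to about 2 mm. A picture is of the moment at which its call begins: read the wrist's pose just before it. camera_params takes no time and is no camera call; for the wrist camera it gives the pose at the moment of the call.
- close_job(): hands the job in; it is judged then, once.
Trained networks look in the newest picture that a camera, given by its name, has taken for a name from the list of things; names that differ only in an ending like _2 or _b are one class to them, and where a whole thing is asked for, a point or a joint stands for the part that bears it (a point fixed in the world has none). Each returns a list of dicts, best first, with "p" (0 to 1); they miss things now and then, are a little off and sometimes report something else, mostly with a low value. They report only what shows in the picture. A call takes as long as a camera call. They do not tell look-alikes from the thing itself.
- eyes.look_for(camera, thing): "xy" ([column, row] in pixels, amid what is visible of it).
- eyes.tip_of(camera, thing): "xy" ([column, row] in pixels: a listed point, or the origin of a listed thing).
The state is a dict: "t": time; "qpos": joint angles; "qvel": joint speeds; "tau": joint torques, N m; "position": TCP position; "eef_rot": TCP orientation; "wrist_force": force on the tool from outside, world axes, zero at the start; "moment": the same for the moment, N m; "opening": finger opening in m; "finger_force": force on a finger pad.
Only numpy, scipy, OpenCV 4.12 (cv2) and the standard library are available. Lean on these libraries where they do the work, as an engineer would, in place of code of your own. Each camera call takes 0.05 s, during which the arm holds its last target. There are 200 camera calls.

## Working session

There is one attempt and no reset: what is moved stays moved. The work goes in short steps, Python scripts to look and compute and a tool call to move; the robot and the scene stay as the last step left them, time stands still between calls to the robot, and variables do not carry over. Pictures are saved under pics/ and viewed, at most 10 in all, crops included, and the job is handed in when it is done.

Besides the shell and the picture viewer there is one more tool, called after "Emit:" by a JSON object that holds its "api" and its "payload", one argument or row to a line. send_rows: Moves the arm, as the interface text tells. Its arguments: {"type":"object","properties":{"series":{"type":"array","items":{"type":"object","properties":{"x":{"type":"number"},"y":{"type":"number"},"z":{"type":"number"},"turn":{"type":"number"}}}},"hand":{"type":"number"}},"required":["series"]}

```bash
mkdir -p pics; cat > h.py <<'E'
import numpy as np, cv2
from plant import ctrl, eyes, close_job
def save(n,p): cv2.imwrite('pics/'+n+'.png',cv2.cvtColor(p,cv2.COLOR_RGB2BGR))
def world(c,uv,depth,P=None):
    P=P or eyes.camera_params(c); u,v=uv
    d=depth[int(round(v)),int(round(u))]
    X=np.array([(u-P['cx'])/P['fx']*d,(v-P['cy'])/P['fy']*d,d])
    return np.array(P['R']).T@(X-np.array(P['t']))
E
python3 - <<'E'
from h import *
s=ctrl.sense();print(s['t'],s['position'],s['eef_rot'],s['wrist_force'],ctrl.grip_point_offset)
for c in('scene','side'):
    p,d=eyes.snapshot(c);save(c+'0',p)
    for n in('bin_empty','reorder_empty_top','send_top','cancel_top','console'):
        for r in eyes.tip_of(c,n)[:5]:
            print(c,n,np.round(r['xy']),round(r['p'],2),np.round(world(c,r['xy'],d),3))
E
```

```text
0.0 [ 6.49466930e-01 -5.20138352e-06  2.21469737e-01] [-3.13970809e+00  7.97748594e-05  1.57090225e+00] [-0.72031848 -0.41359692  0.12730836] 0.0187
scene reorder_empty_top [287. 213.] 0.55 [ 0.478 -0.114  0.067]
scene reorder_empty_top [263. 136.] 0.5 [ 0.105 -0.407 -0.002]
scene send_top [158. 258.] 0.81 [ 0.697 -0.266  0.055]
scene send_top [227. 207.] 0.5 [ 0.506 -0.246  0.055]
scene cancel_top [130. 249.] 0.69 [ 0.7   -0.33   0.055]
scene cancel_top [198. 201.] 0.53 [ 0.515 -0.313  0.055]
scene cancel_top [408. 243.] 0.37 [0.459 0.138 0.066]
scene cancel_top [286. 211.] 0.32 [ 0.472 -0.122  0.064]
scene console [138. 283.] 0.63 [ 0.75  -0.274  0.033]
side bin_empty [311. 203.] 0.67 [ 0.565 -0.05   0.058]
side reorder_empty_top [367. 185.] 0.7 [ 0.472 -0.114  0.065]
side reorder_empty_top [502. 136.] 0.45 [ 0.223 -0.326  0.061]
side send_top [358. 141.] 0.64 [ 0.513 -0.254  0.055]
side send_top [273. 124.] 0.63 [0.603 0.012 0.268]
side send_top [350. 290.] 0.36 [0.46  0.131 0.064]
side cancel_top [362. 125.] 0.57 [ 0.514 -0.315  0.052]
side console [341. 149.] 0.65 [ 0.549 -0.254  0.029]
side console [268. 139.] 0.57 [ 0.706 -0.245  0.037]
```

View pics/scene0.png

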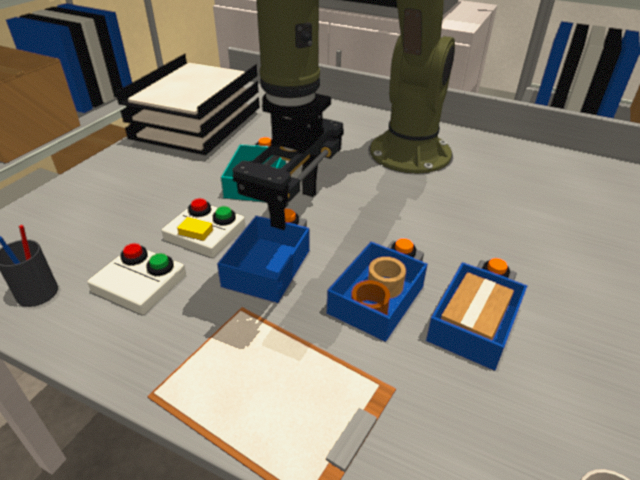

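View pics/side0.png

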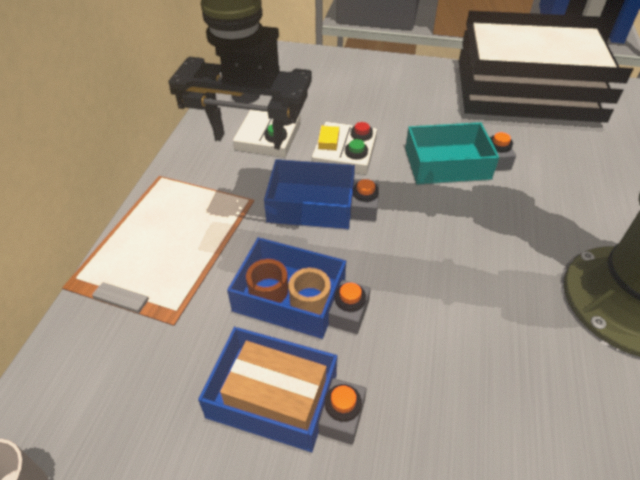

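The scene shows three blue bins. The one at scene (265,258) / side (311,195) is empty, the other two hold tape and a carton.

- **Orange buttons:** empty bin at scene (290,215) / side (367,187). Tape at scene (404,246), carton at scene (497,267), and the turquoise look-alike at scene (263,142) / side (502,140) are not wanted.
- **Green buttons:** near console with the notepad at scene (224,215) / side (357,148). The farther look-alike at scene (160,263) is not wanted.

I choose the empty blue bin's button at about (0.473,-0.114), and the green button on the near console at about (0.51,-0.25). Next I shut the fingers and go above the orange button.

Emit:
{"api": "send_rows", "payload": {
  "series": [
    {"x":-0.6,"y":-0.9,"z":0.3},
    {"x":-1.3,"y":-1.9,"z":0.6},
    {"x":-1.9,"y":-2.9,"z":0.9},
    {"x":-2.5,"y":-3.9,"z":1.2},
    {"x":-3.1,"y":-4.9,"z":1.5},
    {"x":-3.8,"y":-5.6,"z":1.7},
    {"x":-3.8,"y":-5.9,"z":1.8},
    {"x":-3.8,"y":-5.9,"z":1.8}
  ],
  "hand": 0
}}

```text
validation failed for argument at $.se...
```

```bash
python3 - <<'E'
from h import *
s=ctrl.sense();print(s['t'],s['position'],s['eef_rot'],s['opening'])
for c in('wrist','scene','side'):
    P=eyes.camera_params(c);p,d=eyes.snapshot(c);save(c+'1',p)
    h=cv2.cvtColor(p,cv2.COLOR_RGB2HSV)
    for n in('reorder_empty_top','send_top','cancel_top'):
        for r in eyes.tip_of(c,n)[:4]:
            print(c,n,np.round(r['xy']),round(r['p'],2),np.round(world(c,r['xy'],d,P),3))
    # colour blobs, top surface points
    for n,a,b in(('orange',(6,170,130),(18,255,255)),('green',(55,120,60),(80,255,255))):
        m=cv2.inRange(h,a,b);k,l,st,ce=cv2.connectedComponentsWithStats(m)
        for i in range(1,k):
            if st[i,4]<60: continue
            v,u=np.where((l==i)&(d>0)); W=np.array([world(c,(x,y),d,P) for x,y in zip(u,v)])
            z=np.percentile(W[:,2],80);T=W[abs(W[:,2]-z)<.003]
            print(c,n,'px',ce[i].round(),st[i,4],'top',T.mean(0).round(4),np.ptp(T,axis=0).round(3))
E
```

```text
0.6 [ 6.50006022e-01 -1.86395099e-05  2.22583724e-01] [3.14153287e+00 5.59842466e-05 1.57087178e+00] 0.0866219902803245
wrist orange px [103.  79.] 1180 top [0.4591 0.1329 0.0645] [0.033 0.032 0.005]
scene reorder_empty_top [263. 139.] 0.68 [ 0.224 -0.33   0.063]
scene reorder_empty_top [285. 213.] 0.65 [ 0.479 -0.119  0.064]
scene reorder_empty_top [376. 298.] 0.4 [0.576 0.123 0.017]
scene send_top [158. 259.] 0.58 [ 0.7   -0.263  0.055]
scene send_top [224. 207.] 0.57 [ 0.508 -0.252  0.055]
scene cancel_top [134. 251.] 0.71 [ 0.702 -0.321  0.054]
scene cancel_top [200. 201.] 0.49 [ 0.511 -0.312  0.054]
scene cancel_top [378. 296.] 0.48 [0.577 0.126 0.024]
scene cancel_top [285. 210.] 0.39 [ 0.469 -0.125  0.063]
scene orange px [265. 141.] 81 top [ 0.2284 -0.3225  0.0648] [0.028 0.028 0.004]
scene orange px [289. 215.] 114 top [ 0.4756 -0.1126  0.0644] [0.029 0.025 0.004]
scene orange px [404. 245.] 199 top [0.4624 0.1318 0.0645] [0.033 0.031 0.005]
scene orange px [498. 265.] 224 top [0.4396 0.3038 0.0645] [0.03  0.031 0.005]
scene orange px [373. 289.] 219 top [0.5891 0.1192 0.050
[... 613 characters left out ...]
[356. 146.] 0.5 [ 0.515 -0.24   0.054]
side send_top [361. 124.] 0.37 [ 0.518 -0.318  0.054]
side cancel_top [363. 123.] 0.75 [ 0.514 -0.322  0.054]
side orange px [502. 139.] 161 top [ 0.2246 -0.3193  0.0636] [0.03  0.03  0.004]
side orange px [366. 187.] 186 top [ 0.4744 -0.1131  0.064 ] [0.03  0.031 0.005]
side orange px [253. 271.] 64 top [0.6222 0.1172 0.0506] [0.022 0.051 0.005]
side orange px [280. 269.] 76 top [0.5806 0.1052 0.0501] [0.037 0.037 0.005]
side orange px [350. 293.] 348 top [0.458  0.1338 0.0642] [0.032 0.031 0.006]
side orange px [343. 398.] 538 top [0.4362 0.306  0.0641] [0.033 0.032 0.006]
side green px [357. 144.] 103 top [ 0.5147 -0.2456  0.054 ] [0.027 0.03  0.006]
```

View pics/wrist1.png

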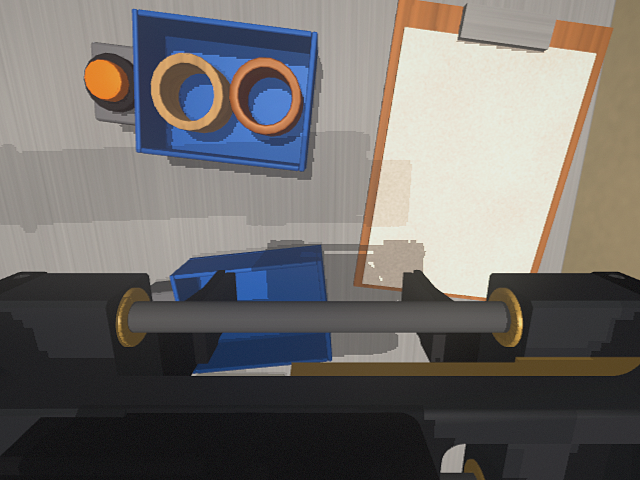

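The wrist view shows the tape bin at (225,90), its orange button at (107,82), and part of the empty bin below it at (250,310). Scene and side agree within a few mm: orange button at (0.475,-0.113,0.064), green at (0.517,-0.246,0.054), and the heights match the text. The move was refused, so I try again with full rows.

Emit:
{"api": "send_rows", "payload": {
  "series": [
    {"x":-0.6,"y":-0.9,"z":0.3,"turn":0},
    {"x":-1.3,"y":-1.9,"z":0.6,"turn":0},
    {"x":-1.9,"y":-2.9,"z":0.9,"turn":0},
    {"x":-2.5,"y":-3.9,"z":1.2,"turn":0},
    {"x":-3.1,"y":-4.9,"z":1.5,"turn":0},
    {"x":-3.8,"y":-5.6,"z":1.7,"turn":0},
    {"x":-3.8,"y":-5.8,"z":1.8,"turn":0},
    {"x":-3.8,"y":-5.8,"z":1.8,"turn":0}
  ],
  "hand": 0
}}

```text
t: 1.87
position: [0.4741, -0.1154, 0.1682]
eef_rot: [-3.141, -0.0, 1.567]
wrist_force: [0.1, -0.2, -0.1]
opening: 0.0416
finger_force: 0.0
```

Emit:
{"api": "send_rows", "payload": {
  "series": [
    {"x":0.08,"y":0,"z":1.0,"turn":0},
    {"x":0.08,"y":0,"z":2.0,"turn":0},
    {"x":0.08,"y":0,"z":2.7,"turn":0},
    {"x":0.08,"y":0,"z":2.7,"turn":0},
    {"x":0.08,"y":0,"z":2.7,"turn":0},
    {"x":0.08,"y":0,"z":2.7,"turn":0},
    {"x":0.08,"y":0,"z":2.7,"turn":0},
    {"x":0.08,"y":0,"z":2.7,"turn":0}
  ]
}}

```text
t: 2.53
position: [0.4776, -0.1117, 0.0893]
eef_rot: [3.138, 0.001, 1.571]
wrist_force: [-0.7, 0.5, 0.4]
opening: 0.0011
finger_force: 0.0
```

```bash
python3 - <<'E'
from h import *
s=ctrl.sense();print(s['t'],s['position'],s['opening'],s['wrist_force'])
a,_=eyes.snapshot('side');b,_=eyes.snapshot('scene')
f=lambda p,u,v:cv2.resize(p[v-60:v+60,u-60:u+60],(400,400))
save('close',np.hstack([f(a,366,180),f(b,289,205)]))
E
```

```text
2.5333 [ 0.4775803  -0.11168462  0.08930313] 0.001052416077583386 [-0.74907875  0.45805704  0.40028383]
```

View pics/close.png

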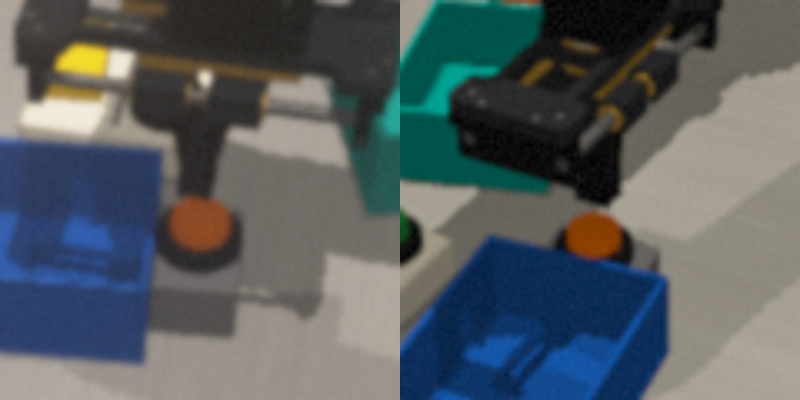

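The crops (side on the left, scene on the right) show the shut fingers just over the orange button of the empty blue bin, which is the right one. I press down slowly.

Emit:
{"api": "send_rows", "payload": {
  "series": [
    {"x":0,"y":-0.05,"z":0.4,"turn":0},
    {"x":0,"y":-0.05,"z":0.7,"turn":0},
    {"x":0,"y":-0.05,"z":0.8,"turn":0},
    {"x":0,"y":-0.05,"z":0.9,"turn":0},
    {"x":0,"y":-0.05,"z":1.0,"turn":0},
    {"x":0,"y":-0.05,"z":1.08,"turn":0},
    {"x":0,"y":-0.05,"z":1.14,"turn":0},
    {"x":0,"y":-0.05,"z":1.14,"turn":0}
  ]
}}

```text
t: 3.3
position: [0.4741, -0.1116, 0.0561]
eef_rot: [-3.14, -0.0, 1.571]
wrist_force: [-10.2, 3.1, 23.1]
opening: 0.0007
finger_force: 11.4
```

Emit:
{"api": "send_rows", "payload": {
  "series": [
    {"x":0,"y":0,"z":-0.02,"turn":0},
    {"x":0,"y":0,"z":-0.02,"turn":0},
    {"x":0,"y":0,"z":-0.02,"turn":0},
    {"x":0,"y":0,"z":-0.02,"turn":0},
    {"x":0,"y":0,"z":-0.02,"turn":0},
    {"x":0,"y":0,"z":-0.02,"turn":0}
  ]
}}

```text
t: 3.8
position: [0.4741, -0.1116, 0.0562]
eef_rot: [-3.14, -0.0, 1.571]
wrist_force: [-8.5, 2.1, 18.9]
opening: 0.0006
finger_force: 9.4
```

Emit:
{"api": "send_rows", "payload": {
  "series": [
    {"x":0,"y":0,"z":0,"turn":0},
    {"x":0,"y":0,"z":0,"turn":0},
    {"x":0,"y":0,"z":0,"turn":0},
    {"x":0,"y":0,"z":0,"turn":0},
    {"x":0,"y":0,"z":0,"turn":0}
  ]
}}

```text
t: 4.22
position: [0.4741, -0.1116, 0.0562]
eef_rot: [-3.14, -0.0, 1.571]
wrist_force: [-9.2, 0.9, 18.4]
opening: 0.0002
finger_force: 9.4
```

Emit:
{"api": "send_rows", "payload": {
  "series": [
    {"x":0,"y":0,"z":-0.2,"turn":0},
    {"x":0,"y":0,"z":-0.5,"turn":0},
    {"x":0,"y":0,"z":-1.2,"turn":0},
    {"x":0,"y":0,"z":-2.0,"turn":0},
    {"x":0,"y":0,"z":-2.0,"turn":0}
  ]
}}

```text
t: 4.63
position: [0.4781, -0.1123, 0.1187]
eef_rot: [3.133, 0.002, 1.571]
wrist_force: [1.1, 0.5, -0.2]
opening: 0.0007
finger_force: 0.0
```

The orange button went fully down (z 0.056), held for about 1 s, and was let go. Now to the green one.

Emit:
{"api": "send_rows", "payload": {
  "series": [
    {"x":-0.9,"y":0.3,"z":0,"turn":0},
    {"x":-1.8,"y":0.6,"z":0,"turn":0},
    {"x":-2.7,"y":0.9,"z":0,"turn":0},
    {"x":-3.6,"y":1.1,"z":0,"turn":0},
    {"x":-4.2,"y":1.3,"z":0,"turn":0},
    {"x":-4.47,"y":1.35,"z":0.3,"turn":0},
    {"x":-4.47,"y":1.35,"z":0.8,"turn":0},
    {"x":-4.47,"y":1.35,"z":0.8,"turn":0}
  ]
}}

```text
t: 5.3
position: [0.513, -0.2447, 0.0865]
eef_rot: [-3.137, -0.002, 1.57]
wrist_force: [-0.4, -0.2, -1.1]
opening: 0.0004
finger_force: 0.0
```

```bash
python3 - <<'E'
from h import *
s=ctrl.sense();print(s['t'],s['position'],s['opening'],s['wrist_force'])
a,d=eyes.snapshot('side');b,e=eyes.snapshot('scene')
print([world('side',(366,187+k),d).round(3)[2] for k in(-1,1)],[world('scene',(289,215+k),e).round(3)[2] for k in(-1,1)])
f=lambda p,u,v:cv2.resize(p[v-60:v+60,u-60:u+60],(400,400))
save('close2',np.hstack([f(a,357,145),f(b,224,205)]))
E
```

```text
5.3 [ 0.51300157 -0.24474018  0.08647668] 0.0003942843565741353 [-0.3807259  -0.15462807 -1.08228515]
[np.float64(0.065), np.float64(0.064)] [np.float64(0.062), np.float64(0.064)]
```

View pics/close2.png

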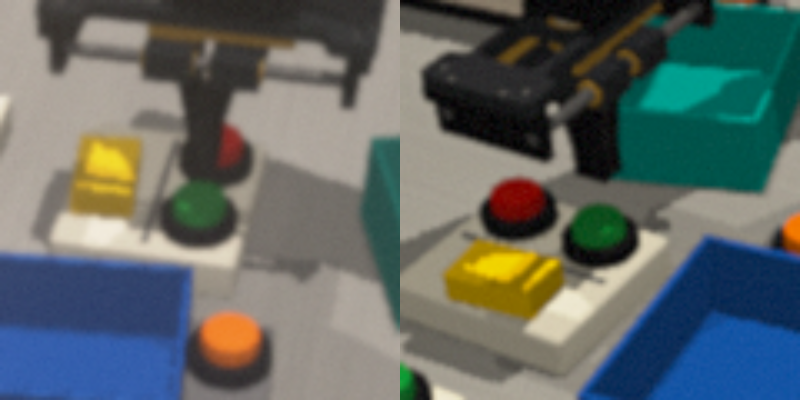

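The crops show the fingertips above the green button, with the red button behind it clear. The orange button is back at 64 mm. Pressing green now.

Emit:
{"api": "send_rows", "payload": {
  "series": [
    {"x":0,"y":0.08,"z":0.4,"turn":0},
    {"x":0,"y":0.08,"z":0.8,"turn":0},
    {"x":0,"y":0.08,"z":0.95,"turn":0},
    {"x":0,"y":0.08,"z":1.08,"turn":0},
    {"x":0,"y":0.08,"z":1.18,"turn":0},
    {"x":0,"y":0.08,"z":1.26,"turn":0},
    {"x":0,"y":0.08,"z":1.34,"turn":0},
    {"x":0,"y":0.08,"z":1.34,"turn":0}
  ]
}}

```text
t: 6.07
position: [0.5173, -0.2455, 0.0498]
eef_rot: [-3.141, -0.0, 1.571]
wrist_force: [-1.8, 1.9, 3.3]
opening: 0.0003
finger_force: 1.7
```

Emit:
{"api": "send_rows", "payload": {
  "series": [
    {"x":0,"y":0,"z":0.06,"turn":0},
    {"x":0,"y":0,"z":0.11,"turn":0},
    {"x":0,"y":0,"z":0.14,"turn":0},
    {"x":0,"y":0,"z":0.14,"turn":0}
  ]
}}

```text
t: 6.4
position: [0.5176, -0.2457, 0.0464]
eef_rot: [3.141, -0.0, 1.571]
wrist_force: [-2.5, 1.7, 8.4]
opening: 0.0004
finger_force: 3.8
```

Emit:
{"api": "send_rows", "payload": {
  "series": [
    {"x":0,"y":0,"z":0.02,"turn":0},
    {"x":0,"y":0,"z":0.02,"turn":0},
    {"x":0,"y":0,"z":0.02,"turn":0},
    {"x":0,"y":0,"z":0.02,"turn":0},
    {"x":0,"y":0,"z":0.02,"turn":0},
    {"x":0,"y":0,"z":0.02,"turn":0}
  ]
}}

```text
t: 6.9
position: [0.5177, -0.2457, 0.0464]
eef_rot: [3.141, -0.0, 1.571]
wrist_force: [-5.3, 1.7, 10.4]
opening: 0.0005
finger_force: 5.3
```

Emit:
{"api": "send_rows", "payload": {
  "series": [
    {"x":0,"y":0,"z":-0.2,"turn":0},
    {"x":0,"y":0,"z":-0.5,"turn":0},
    {"x":0,"y":0,"z":-1.3,"turn":0},
    {"x":0,"y":0,"z":-2.3,"turn":0},
    {"x":0,"y":0,"z":-3.3,"turn":0},
    {"x":0,"y":0,"z":-4.0,"turn":0},
    {"x":0,"y":0,"z":-4.0,"turn":0},
    {"x":0,"y":0,"z":-4.0,"turn":0}
  ]
}}

```text
t: 7.57
position: [0.5186, -0.2465, 0.1668]
eef_rot: [3.138, 0.002, 1.571]
wrist_force: [0.4, 0.6, 0.7]
opening: 0.0003
finger_force: 0.0
```

```bash
python3 - <<'E'
from h import *
s=ctrl.sense();print(s['t'],s['position'],s['qvel'],s['wrist_force'])
a,d=eyes.snapshot('side');b,e=eyes.snapshot('scene')
print(world('side',(366,187),d).round(3),world('scene',(224,212),e).round(3),world('scene',(224,208),e).round(3))
save('end',np.hstack([cv2.resize(a,(400,300)),cv2.resize(b,(400,300))]))
E
```

```text
7.5667 [ 0.51857736 -0.24651588  0.16675373] [-1.24932795e-04  2.91648101e-02 -2.70419807e-03  4.69752323e-02
 -2.92049963e-03  3.43393679e-07  1.32856712e-03] [0.39049682 0.57888046 0.72292237]
[ 0.473 -0.108  0.065] [ 0.523 -0.241  0.055] [ 0.511 -0.25   0.055]
```

View pics/end.png

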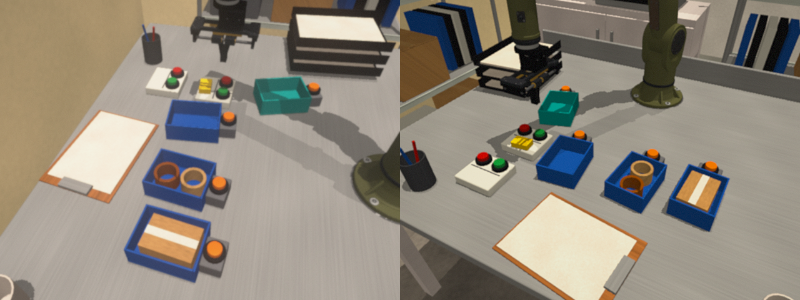

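Both buttons are back up, everything else is undisturbed, and the arm is clear above.

```bash
python3 -c "
from plant import close_job
print(close_job())"
```

```text
the job is handed in; nothing more can be done
None
```

I pressed the empty bin's orange button fully down for about a second and released it. I then pressed the green send button fully down and released it, moved the arm clear, and handed the job in at about 7.6 s.

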